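# Push the vial rack home in the autosampler's corner stop

### The arm

A 6-joint arm with a two-finger parallel gripper is mounted at the origin on the work surface. World frame = base frame: x ahead of the robot, y to its left, z up, the work surface at z = 0. Lengths are in m, angles in degrees, forces in N, time in s.
With the tool pointing down it reaches from about 0.375 to 0.9 m from the base axis. Payload 3.1 kg.
Tool frame: the origin (TCP) lies at the very end of the fingers, on their centre line; the grasp point (between the pads) lies 19 mm behind it; z points along the fingers, y is the line along which they close (so a half turn about z gives the same grasp; the last joint's range is limited). The gripper opens to 87 mm and grips with 3 to 60 N. Pads are 19 mm wide; open, the fingers measure 117 mm over their backs; the gripper's body (75 mm by 190 mm) begins 51 mm behind the grasp point.
Start: joints at [59.559, 30.224, 82.088, -0, 67.689, -10.227], TCP at [0.216, 0.586, 0.223] pointing down, gripper open.
Joint ranges: [-176.69, 176.69], [-43.24, 126.21], [12.49, 139.97], [-82, 262], [0, 151.66], [-163.58, 163.58]. Speed limits (degrees/s): [159.86, 159.86, 180, 180, 180, 180].

### API

Orientations are given as a 3x3 rotation matrix whose columns are the frame's x, y, z axes.
In Python, from rig import bot gives the robot as it stands.
- The arm moves only by the tool move_arm, never from a script. Its argument "increments" is a list of rows, each an object with "xyz": the shift along the tool's x, y, z in mm, a list of three; "roll": the turn about the tool's z in rad; "grip": the opening in per cent of the stroke, from 0 (shut) to 100 (fully open). A call has 1 to 5 rows; each row shifts and turns the commanded pose from where the row before left it, along the tool's axes as they then stand; what a row does not reach is not made up. A row lasts 1/12 s, in which the tool goes at most 41.7 mm and 7.16 degrees, less where a joint would pass 70% of its speed; a pose out of reach is approached as far as the arm can. A call is refused whole if a number of a shift passes 41.7 or a number of a turn 0.125, either way. A call with a gripper value outside its range is refused whole. The fingers move at their own pace and stop on an object; the grip force is fixed at half the most. Time passes only in rows, so rows that do not move let the fingers close. It gives the time, the measured TCP pose, the force, the opening and the grip force at its end, in the units of the state.
- bot.read_state(): the state, without advancing time (a new reading comes with each control period).
- bot.capture(name): name is "scene" or "top"; returns (picture, depth): 420x560x3 uint8, red, green, blue; 420x560 float32, m along the optical axis (not along the pixel's ray), 0 where there is no reading.
- bot.camera_model(name): a dict with "intrinsics" (3x3 intrinsics, pixels), "rvec" (rotation vector, rad) and "tvec" (3), from world to camera coordinates, as OpenCV has them. Camera axes: x right, y down, z forward; pixel columns grow to the right and rows downward; lengths in m; the calibration is good to about 2 mm. A picture is of the moment at which its call begins. camera_model takes no time and is no camera call.
- bot.hand_in(): hands the job in; it is judged then, once.
Trained networks look in the newest picture that a camera, given by its name, has taken for a name from the list of things; names that differ only in an ending like _2 or _b are one class to them, and where a whole thing is asked for, a point or a joint stands for the part that bears it (a point fixed in the world has none). Each returns a list of dicts, best first, with "conf" (0 to 1); they miss things now and then, are a little off and sometimes report something else, mostly with a low value. They report only what shows in the picture. A call takes as long as a camera call.
- bot.spot_in(label, camera): "at" ([x, y, z] in m, in the coordinates of the camera as it stood for that picture, good to about 4 mm: the middle of the surface that is visible of it).
- bot.trace(label, camera): "mask" (420x560 bool, what is visible of it).
The state is a dict: "time_s": time; "joint_positions": joint angles; "qvel": joint speeds; "tau": joint torques, N m; "position": TCP position; "tcp_rot": TCP orientation; "force": force on the tool from outside, world axes, zero at the start; "moment": the same for the moment, N m; "opening": opening from 0.0 (shut) to 1.0 (fully open); "grasp_force": force on a finger pad.
Only numpy, scipy, OpenCV 4.12 (cv2) and the standard library are available. Lean on these libraries where they do the work, as an engineer would, in place of code of your own. Each camera call takes 0.05 s, during which the arm holds its last target. There are 200 camera calls.

### The job

Push the green vial rack along the bench, without gripping or lifting it, into the corner of the autosampler's two dark steel stop bars: one long side flush against the long bar, and one end against the short bar. Push on the rack's own sides and keep off the vials; do not tip the rack, and leave the bottle, the cup and the jar where they stand. Finish clear of the rack.

Things in the scene. Friction and masses are not known exactly. Their poses are not given: they have to be found in the camera images.
- dock: Autosampler, fixed. Two dark steel stop bars, 25 mm high, 12 mm thick, form an L on the bench. Origin: inner corner where their inner faces meet, at bench level. x: horizontal, square to the long bar, roughly away from the robot; y: along the long bar towards the short bar; z up. Long bar's inner face: x = 0, y = -320 to 0 mm. Short bar's: y = 0, x = -100 to 0 mm. The rack's place is at negative x and y.
- dock_rail (a point): Middle of the top of the grey rail housing behind the long bar, 22 mm above the bench. In the dock's frame the housing spans x = 13 to 88, y = -320 to 140 mm, with a guide rail on top up to 26 mm. Nothing overhangs the rack's place.
- dock_tower (a point): Top centre of the autosampler's white tower, 200 mm above the bench, beyond the short bar. With its needle arm and wash pot it spans x = -58 to 78, y = 72 to 128 mm in the dock's frame.
- rack: Vial rack, loose: solid green block 95 mm (its x) by 170 mm (its y) by 38 mm high, about 0.45 kg (varies). Origin: centre of its underside; z up. Some 28 white-capped vials, fixed in it, stand 12 mm proud of its top. It slides on the bench under a push of a few newtons. Either end may go to the short bar; home, its x or -x axis lies along the dock's x.
- rack_center (a point): Centre of the rack block, 19 mm above its underside. With the rack home it lies at x = -47.5 mm, y = -85 mm in the dock's frame.
- vials: The vials in the rack as one group (moves with the rack, same origin and axes as the rack): not to be touched; they cover 69 mm (x) by 145 mm (y), from 38 to 50 mm above the bench.
- reagent: Bystander: brown bottle, 64 mm diameter, 130 mm high, loose, off to the left. Origin at the centre of its underside.
- beaker: Bystander: white open cup, 70 mm diameter, 80 mm high, loose, off to the right and far. Origin at the centre of its underside.
- jar: Bystander: small pale jar with a white lid, 56 mm diameter, 70 mm high, loose, off to the right and near. Origin at the centre of its underside.

How it is judged (in metres and radians):
At the end, for the whole second after the job is handed in: The rack stands flat and still, its long side within 4 mm of the long bar and its end within 4 mm of the short bar (measured at the rack's centre), turned less than 0.035 rad (2 degrees) from square; each bystander within 20 mm of its start (x of rack_center in the frame of dock between -0.0515 and -0.044 m and y of rack_center in the frame of dock between -0.089 and -0.0815 m and angle between the x axis of rack and the x axis of dock, either way round below 0.035 rad and angle between rack's own z axis and vertical below 0.03 rad and height (world z) of rack below 0.004 m and linear speed of rack below 0.01 m/s and distance of each of reagent, beaker, jar from where it was at the start of the episode below 0.02 m); the robot touches nothing.
It fails at once if the rack is lifted off the bench (its underside's centre more than 10 mm up) (height (world z) of rack above 0.01 m).
It fails at once if the rack is tipped by more than 0.12 rad (angle between rack's own z axis and vertical above 0.12 rad).
It fails at once if the vials are touched with more than 1 N (contact force between any of the fingers, the arm and vials above 1 N).
It fails at once if a bystander is moved by more than 20 mm or tipped (distance of any of reagent, beaker, jar from where it was at the start of the episode above 0.02 m or angle between any of reagent, beaker, jar's own z axis and vertical above 0.3 rad).
It also fails if it takes over 56 s, if anything falls off the work surface, if the arm or the gripper's body presses on something with over 40 N, if the wrist force passes 120 N, or if a joint passes its speed limit or range.

## Working session

There is one attempt and no reset: what is moved stays moved. The work goes in short steps, Python scripts to look and compute and a tool call to move; the robot and the scene stay as the last step left them, time stands still between calls to the robot, and variables do not carry over. Pictures are saved under pics/ and viewed, at most 10 in all, crops included, and the job is handed in when it is done.

Besides the shell and the picture viewer there is one more tool, called after "Request:" as name(argument=value, ...), one argument or row to a line, values as JSON. move_arm: Moves the arm, as the interface text tells. Its arguments: {"type":"object","properties":{"increments":{"type":"array"}},"required":["increments"]}

```bash
mkdir -p pics; cat > h.py <<'E'
import numpy as np, cv2
from rig import bot
def cam(n):
    m=bot.camera_model(n); R=cv2.Rodrigues(np.array(m["rvec"],float))[0]
    return np.array(m["intrinsics"]),R,np.array(m["tvec"],float).ravel()
def cloud(n,d):
    K,R,t=cam(n); v,u=np.mgrid[:420,:560]
    c=np.stack([(u-K[0,2])/K[0,0]*d,(v-K[1,2])/K[1,1]*d,d],-1)
    return (c-t)@R
def pix_at_z(n,u,v,z):
    K,R,t=cam(n); r=R.T@np.linalg.inv(K)@[u,v,1]; o=-R.T@t
    return o+r*(z-o[2])/r[2]
E
python3 - <<'E'
from h import *
for n in("scene","top"):
    p,d=bot.capture(n); cv2.imwrite(f"pics/{n}0.png",p[...,::-1]); np.savez(f"{n}0",p=p,d=d)
    K,R,t=cam(n); print(n,"cam pos",-R.T@t)
    P=cloud(n,d)
    for l in("rack","dock","dock_rail","dock_tower","reagent","beaker","jar"):
        r=bot.trace(l,n)
        if r:
            m=r[0]["mask"]&(d>0); q=P[m]; print(l,r[0]["conf"],m.sum(),np.median(q,0).round(3),np.percentile(q,2,0).round(3),np.percentile(q,98,0).round(3))
s=bot.read_state();print(s["time_s"],s["tcp_rot"])
E
ls pics
```

```text
scene cam pos [ 1.34020264 -0.41682813  0.75423666]
rack 0.96 2194 [ 0.519 -0.067  0.038] [ 0.45  -0.142  0.003] [0.541 0.024 0.052]
dock 0.97 8590 [0.74  0.179 0.024] [ 0.624 -0.117  0.003] [0.781 0.321 0.2  ]
dock_rail 0.92 8151 [0.741 0.17  0.024] [ 0.632 -0.116  0.007] [0.781 0.316 0.2  ]
dock_tower 0.73 8640 [0.74  0.176 0.024] [ 0.623 -0.117  0.002] [0.781 0.321 0.2  ]
reagent 0.96 792 [0.501 0.326 0.067] [0.472 0.308 0.005] [0.517 0.357 0.13 ]
beaker 0.95 1422 [ 0.701 -0.389  0.053] [ 0.656 -0.419  0.007] [ 0.721 -0.359  0.081]
jar 0.83 761 [ 0.427 -0.431  0.046] [ 0.389 -0.457  0.002] [ 0.437 -0.405  0.072]
top cam pos [ 0.49406394 -0.02363193  1.50811859]
rack 0.7 1360 [ 0.49  -0.057  0.038] [ 0.445 -0.136  0.03 ] [0.537 0.023 0.053]
dock 0.67 3703 [0.723 0.143 0.024] [ 0.627 -0.108  0.014] [0.772 0.312 0.201]
dock_rail 0.58 3678 [0.723 0.142 0.024] [ 0.626 -0.108  0.014] [0.773 0.311 0.201]
dock_tower 0.74 3870 [0.722 0.147 0.024] [ 0.623 -0.112  0.005] [0.774 0.311 0.201]
reagent 0.82 375 [0.481 0.328 0.089] [0.45  0.309 0.002] [0.51  0.365 0.133]
beaker 0.96 388 [ 0.689 -0.399  0.031] [ 0.656 -0.425 -0.003] [ 0.72  -0.357  0.083]
jar 0.76 237 [ 0.409 -0.421  0.068] [ 0.386 -0.451  0.018] [ 0.431 -0.403  0.075]
0.8 [[-9.38401110e-01  3.45547909e-01  1.59933115e-05]
 [ 3.45547909e-01  9.38401108e-01  4.93703531e-05]
 [ 2.05168101e-06  5.18556495e-05 -9.99999999e-01]]
scene0.png
top0.png
```

View pics/top0.png

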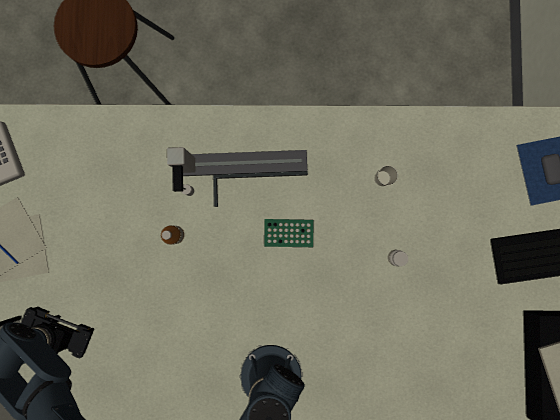

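View pics/scene0.png

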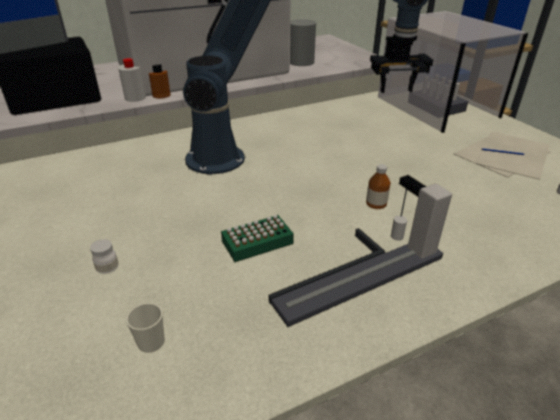

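The top view shows the rack at pixel (289,233). The long bar runs along row 178 from column 215 to 307, and the short bar is at column 216, rows 177–207. The bottle is at (172,235), the cup at (386,176) and the jar at (398,258). The scene view shows the same layout. Next I fit the poses by silhouette in both views.

```bash
cat > fit.py <<'E'
from h import *
from scipy.optimize import minimize
def box(x0,x1,y0,y1,z0,z1): return np.array([[x,y,z] for x in(x0,x1) for y in(y0,y1) for z in(z0,z1)],float)/1000
RACK=[box(-47.5,47.5,-85,85,0,38),box(-34.5,34.5,-72.5,72.5,38,50)]
DOCK=[box(0,12,-320,0,0,25),box(13,88,-320,140,0,22),box(-100,0,0,12,0,25),box(-25,25,-25,25,0,0)*0]
def sil(n,boxes,p,S=4):
    K,R,t=cam(n); c,s=np.cos(p[2]),np.sin(p[2]); M=np.zeros((420*S,560*S),np.uint8)
    for b in boxes:
        w=np.c_[c*b[:,0]-s*b[:,1]+p[0],s*b[:,0]+c*b[:,1]+p[1],b[:,2]]
        q=(w@R.T+t)@K.T; q=q[:,:2]/q[:,2:]
        h=cv2.convexHull(((q+.5)*S*16-8).astype(np.float32)).round().astype(np.int32)
        cv2.fillConvexPoly(M,h,255,shift=4)
    return cv2.resize(M,(560,420),interpolation=cv2.INTER_AREA)/255.
def fit(boxes,p0,masks,ign={}):
    def cost(x):
        p=np.array(x)*[.001,.001,.01]+p0; e=0
        for n,m in masks.items():
            w=1-ign[n] if n in ign else 1
            e+=(abs(sil(n,boxes,p)-m)*w).sum()
        return e
    r=minimize(cost,[0,0,0],method="Nelder-Mead",options=dict(initial_simplex=[[0,0,0],[8,0,0],[0,8,0],[0,0,5]],maxiter=200,xatol=.05))
    return np.array(r.x)*[.001,.001,.01]+p0,r.fun
def rackpose(p0,cams=("scene","top")):
    ms={}
    for n in cams:
        bot.capture(n); r=bot.trace("rack",n)
        if r and r[0]["conf"]>.4: ms[n]=r[0]["mask"].astype(float)
    both=fit(RACK,p0,ms); 
    return both,{n:fit(RACK,p0,{n:ms[n]})[0].round(4) for n in ms}
D0=np.array([.640,.205,.03])
if __name__=="__main__":
    print("rack",rackpose(np.array([.49,-.057,.0])))
    T=[box(-58,78,72,128,22,200),box(-58,78,60,140,0,200)]
    ms={};ig={}
    for n in("scene","top"):
        bot.capture(n); ms[n]=bot.trace("dock",n)[0]["mask"].astype(float); ig[n]=(sil(n,T,D0)>0).astype(float)
    print("dock",fit(DOCK,D0,ms,ig),{n:fit(DOCK,D0,{n:ms[n]},ig)[0].round(4) for n in ms})
    print(bot.read_state()["time_s"])
E
python3 fit.py
```

```text
rack ((array([ 0.49026284, -0.05546172, -0.00248876]), np.float64(123.60784313725489)), {'scene': array([ 0.4903, -0.0555, -0.0025])})
dock (array([0.68091879, 0.19779603, 0.04325285]), np.float64(1011.7333333333335)) {'scene': array([0.6802, 0.1987, 0.0482]), 'top': array([0.6822, 0.1965, 0.0372])}
1.2
```

```bash
python3 - <<'E'
from fit import *
out=[]
for n,(r,c) in {"top":((130,270),(150,330)),"scene":((160,330),(205,460))}.items():
    p=np.load(f"{n}0.npz")["p"]; im=cv2.resize(p[r[0]:r[1],c[0]:c[1]][...,::-1],None,fx=3 if n=="scene" else 4,fy=3 if n=="scene" else 4,interpolation=cv2.INTER_CUBIC)
    f=3 if n=="scene" else 4
    for B,P in((RACK,[.4903,-.0555,-.0025]),(DOCK,[.6809,.1978,.0432])):
        for b in B[:3]:
            m=(cv2.resize(sil(n,[b],np.array(P))[r[0]:r[1],c[0]:c[1]],None,fx=f,fy=f,interpolation=cv2.INTER_CUBIC)>.5).astype(np.uint8)
            cs,_=cv2.findContours(m,0,1); cv2.drawContours(im,cs,-1,(0,0,255),1)
    cv2.imwrite(f"pics/ov_{n}.png",im); print(im.shape)
E
```

```text
(560, 720, 3)
(510, 765, 3)
```

View pics/ov_top.png

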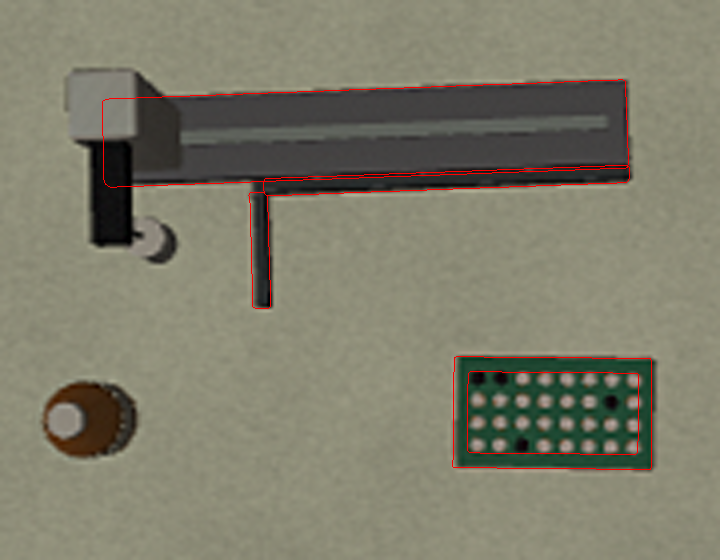

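View pics/ov_scene.png

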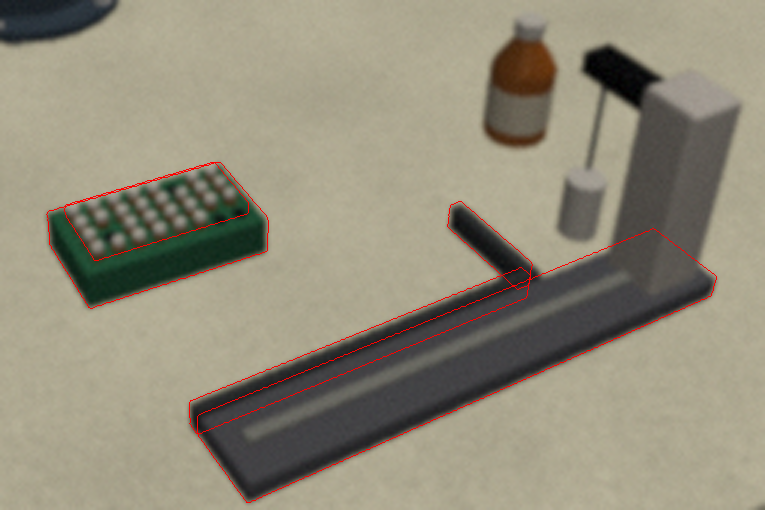

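Request:
move_arm(
  increments=[
    {"xyz": [0,0,0],"roll": -0.12,"grip": 100},
    {"xyz": [0,0,0],"roll": -0.12,"grip": 100},
    {"xyz": [0,0,0],"roll": -0.112,"grip": 100},
    {"xyz": [-16,-38,0],"roll": 0,"grip": 100},
    {"xyz": [-16,-38,0],"roll": 0,"grip": 100},
  ],
)

```text
time_s: 1.62
position: [0.2477, 0.5111, 0.2224]
tcp_rot: [[-1.0, -0.003, 0.001], [-0.003, 1.0, 0.001], [-0.001, 0.001, -1.0]]
force: [0.0, -0.9, 0.1]
opening: 1.004
grasp_force: 0.0
```

Request:
move_arm(
  increments=[
    {"xyz": [-16,-38,0],"roll": 0,"grip": 100},
    {"xyz": [-16,-38,0],"roll": 0,"grip": 100},
    {"xyz": [-16,-38,0],"roll": 0,"grip": 100},
    {"xyz": [-16,-38,0],"roll": 0,"grip": 100},
    {"xyz": [-16,-38,0],"roll": 0,"grip": 100},
  ],
)

```text
time_s: 2.03
position: [0.3281, 0.3188, 0.2228]
tcp_rot: [[-1.0, 0.0, 0.001], [0.0, 1.0, 0.0], [-0.001, 0.0, -1.0]]
force: [0.7, -0.3, -0.1]
opening: 0.997
grasp_force: 0.0
```

Request:
move_arm(
  increments=[
    {"xyz": [-16,-38,0],"roll": 0,"grip": 100},
    {"xyz": [-16,-38,0],"roll": 0,"grip": 100},
    {"xyz": [-16,-38,0],"roll": 0,"grip": 100},
    {"xyz": [-3,-37,0],"roll": 0,"grip": 100},
    {"xyz": [-3,-37,0],"roll": 0,"grip": 100},
  ],
)

```text
time_s: 2.45
position: [0.3826, 0.1305, 0.2229]
tcp_rot: [[-1.0, 0.001, 0.002], [0.001, 1.0, 0.0], [-0.002, 0.0, -1.0]]
force: [0.5, 0.3, -0.7]
opening: 1.0
grasp_force: 0.0
```

Request:
move_arm(
  increments=[
    {"xyz": [-3,-37,0],"roll": 0,"grip": 100},
    {"xyz": [-3,-37,0],"roll": 0,"grip": 100},
    {"xyz": [-3,-37,0],"roll": 0,"grip": 100},
    {"xyz": [-3,-37,0],"roll": 0,"grip": 100},
    {"xyz": [-3,-37,0],"roll": 0,"grip": 100},
  ],
)

```text
time_s: 2.87
position: [0.3964, -0.0546, 0.2229]
tcp_rot: [[-1.0, 0.001, 0.001], [0.001, 1.0, -0.0], [-0.001, -0.0, -1.0]]
force: [0.5, 0.9, -0.4]
opening: 1.005
grasp_force: 0.0
```

Request:
move_arm(
  increments=[
    {"xyz": [0,0,40],"roll": 0,"grip": 100},
    {"xyz": [0,0,40],"roll": 0,"grip": 100},
    {"xyz": [0,0,40],"roll": 0,"grip": 100},
    {"xyz": [0,0,40],"roll": 0,"grip": 100},
    {"xyz": [0,0,20],"roll": 0,"grip": 100},
  ],
)

```text
time_s: 3.28
position: [0.3954, -0.0526, 0.0396]
tcp_rot: [[-1.0, 0.002, -0.003], [0.002, 1.0, 0.001], [0.003, 0.001, -1.0]]
force: [0.1, 0.9, 0.3]
opening: 1.001
grasp_force: 0.0
```

Request:
move_arm(
  increments=[
    {"xyz": [0,0,15],"roll": 0,"grip": 100},
    {"xyz": [0,0,9],"roll": 0,"grip": 100},
    {"xyz": [-15,-2,0],"roll": 0,"grip": 100},
    {"xyz": [-12,0,0],"roll": 0,"grip": 100},
    {"xyz": [-8,0,0],"roll": 0,"grip": 100},
  ],
)

```text
time_s: 3.7
position: [0.4331, -0.0553, 0.0183]
tcp_rot: [[-1.0, 0.001, 0.001], [0.001, 1.0, -0.001], [-0.001, -0.001, -1.0]]
force: [-1.2, -2.2, -0.7]
opening: 0.998
grasp_force: 0.5
```

Request:
move_arm(
  increments=[
    {"xyz": [-8,0,0],"roll": 0,"grip": 100},
    {"xyz": [-10,0,0],"roll": 0,"grip": 100},
    {"xyz": [-12,0,0],"roll": 0,"grip": 100},
    {"xyz": [-12,0,0],"roll": 0,"grip": 100},
    {"xyz": [-12,0,0],"roll": 0,"grip": 100},
  ],
)

```text
time_s: 4.12
position: [0.4848, -0.0541, 0.0185]
tcp_rot: [[-1.0, 0.0, -0.003], [0.0, 1.0, 0.001], [0.003, 0.001, -1.0]]
force: [-2.1, -0.2, -1.1]
opening: 1.001
grasp_force: 1.3
```

Request:
move_arm(
  increments=[
    {"xyz": [-12,0,0],"roll": 0,"grip": 100},
    {"xyz": [-12,0,0],"roll": -0.01,"grip": 100},
    {"xyz": [-12,0,0],"roll": -0.01,"grip": 100},
    {"xyz": [-12,0,0],"roll": -0.01,"grip": 100},
    {"xyz": [-12,0,0],"roll": -0.013,"grip": 100},
  ],
)

```text
time_s: 4.53
position: [0.5437, -0.0533, 0.0185]
tcp_rot: [[-0.999, -0.043, -0.005], [-0.043, 0.999, 0.001], [0.005, 0.001, -1.0]]
force: [-4.5, -1.0, 0.1]
opening: 0.999
grasp_force: 2.2
```

Request:
move_arm(
  increments=[
    {"xyz": [-10,0,0],"roll": 0,"grip": 100},
    {"xyz": [-8,0,0],"roll": 0,"grip": 100},
    {"xyz": [-6,0,0],"roll": 0,"grip": 100},
    {"xyz": [-3,0,0],"roll": 0,"grip": 100},
    {"xyz": [0,0,0],"roll": 0,"grip": 100},
  ],
)

```text
time_s: 4.95
position: [0.5729, -0.0527, 0.0185]
tcp_rot: [[-0.999, -0.042, 0.001], [-0.042, 0.999, 0.0], [-0.001, 0.0, -1.0]]
force: [-1.3, 1.1, -1.6]
opening: 0.996
grasp_force: 0.6
```

```bash
python3 - <<'E'
from fit import *
r=rackpose(np.array([.632,-.055,.043]));print(r);print(bot.read_state()["position"])
E
```

```text
((array([ 0.63063082, -0.05063498,  0.03989644]), np.float64(964.1960784313725)), {'scene': array([ 0.6286, -0.05  ,  0.0504]), 'top': array([ 0.6357, -0.0519,  0.0051])})
[ 0.57289393 -0.05305818  0.01873153]
```

Request:
move_arm(
  increments=[
    {"xyz": [25,0,0],"roll": 0,"grip": 100},
    {"xyz": [0,0,-40],"roll": 0,"grip": 100},
    {"xyz": [0,0,-40],"roll": 0,"grip": 100},
    {"xyz": [-20,-30,0],"roll": 0,"grip": 45},
    {"xyz": [-20,-30,0],"roll": 0,"grip": 45},
  ],
)

```text
time_s: 5.57
position: [0.5921, -0.1124, 0.1024]
tcp_rot: [[-0.999, -0.045, 0.007], [-0.045, 0.999, -0.003], [-0.007, -0.003, -1.0]]
force: [1.1, 0.0, 0.2]
opening: 0.924
grasp_force: 0.0
```

Request:
move_arm(
  increments=[
    {"xyz": [-20,-30,0],"roll": 0,"grip": 45},
    {"xyz": [-22,-30,0],"roll": 0,"grip": 45},
    {"xyz": [0,0,0],"roll": 0.12,"grip": 45},
    {"xyz": [0,0,0],"roll": 0.12,"grip": 45},
    {"xyz": [0,0,0],"roll": 0.12,"grip": 45},
  ],
)

```text
time_s: 5.98
position: [0.6356, -0.172, 0.0988]
tcp_rot: [[-0.947, 0.32, 0.003], [0.32, 0.947, -0.001], [-0.003, -0.0, -1.0]]
force: [-0.4, 0.8, 0.1]
opening: 0.556
grasp_force: 0.0
```

Request:
move_arm(
  increments=[
    {"xyz": [0,0,0],"roll": 0.12,"grip": 45},
    {"xyz": [0,0,0],"roll": 0.12,"grip": 45},
    {"xyz": [0,0,0],"roll": 0.12,"grip": 45},
    {"xyz": [0,0,0],"roll": 0.12,"grip": 45},
    {"xyz": [0,0,0],"roll": 0.12,"grip": 45},
  ],
)

```text
time_s: 6.4
position: [0.6353, -0.171, 0.099]
tcp_rot: [[-0.602, 0.798, 0.003], [0.798, 0.602, -0.001], [-0.003, 0.002, -1.0]]
force: [-0.3, -0.9, -0.2]
opening: 0.455
grasp_force: 0.0
```

Request:
move_arm(
  increments=[
    {"xyz": [0,0,0],"roll": 0.12,"grip": 45},
    {"xyz": [0,0,0],"roll": 0.12,"grip": 45},
    {"xyz": [0,0,0],"roll": 0.12,"grip": 45},
    {"xyz": [0,0,0],"roll": 0.12,"grip": 45},
    {"xyz": [0,0,0],"roll": 0.12,"grip": 45},
  ],
)

```text
time_s: 6.82
position: [0.6353, -0.171, 0.099]
tcp_rot: [[-0.046, 0.999, 0.003], [0.999, 0.046, -0.001], [-0.001, 0.003, -1.0]]
force: [1.2, 0.0, 0.3]
opening: 0.45
grasp_force: 0.0
```

```bash
python3 - <<'E'
from fit import *
r=rackpose(np.array([.632,-.052,.043]));print(r);s=bot.read_state();print(s["position"],s["tcp_rot"],s["opening"],s["joint_positions"])
E
```

```text
((array([ 0.73626793, -0.03186961, -0.08148929]), np.float64(8681.054901960784)), {'scene': array([ 0.736 , -0.0292,  0.1205]), 'top': array([ 0.6314, -0.0494,  0.0406])})
[ 0.63486364 -0.17078984  0.09885247] [[-5.57472394e-02  9.98443853e-01  1.45499479e-03]
 [ 9.98444616e-01  5.57482880e-02 -6.90330490e-04]
 [-7.70369702e-04  1.41424769e-03 -9.99998703e-01]] 0.45109659011348696 [-2.47769300e+01  4.10533493e+01  8.28735269e+01 -1.17614311e-03
  5.59808566e+01 -2.79720431e+01]
```

Request:
move_arm(
  increments=[
    {"xyz": [0,0,40],"roll": 0.012,"grip": 45},
    {"xyz": [0,0,30],"roll": 0,"grip": 45},
    {"xyz": [0,0,10],"roll": 0,"grip": 45},
    {"xyz": [12,0,0],"roll": 0,"grip": 45},
    {"xyz": [10,0,0],"roll": 0,"grip": 45},
  ],
)

```text
time_s: 7.43
position: [0.6336, -0.1481, 0.0186]
tcp_rot: [[-0.041, 0.999, -0.0], [0.999, 0.041, -0.0], [-0.0, -0.0, -1.0]]
force: [-1.9, -15.8, -1.9]
opening: 0.453
grasp_force: 5.2
```

Request:
move_arm(
  increments=[
    {"xyz": [8,0,0],"roll": 0,"grip": 45},
    {"xyz": [10,0,0],"roll": 0,"grip": 45},
    {"xyz": [12,0,0],"roll": 0,"grip": 45},
    {"xyz": [12,0,0],"roll": 0,"grip": 45},
    {"xyz": [12,0,0],"roll": 0,"grip": 45},
  ],
)

```text
time_s: 7.85
position: [0.6329, -0.0943, 0.0204]
tcp_rot: [[-0.042, 0.999, 0.004], [0.999, 0.042, -0.003], [-0.003, 0.004, -1.0]]
force: [-0.5, -5.6, 3.8]
opening: 0.449
grasp_force: 2.8
```

Request:
move_arm(
  increments=[
    {"xyz": [12,0,0],"roll": 0,"grip": 45},
    {"xyz": [12,0,0],"roll": 0,"grip": 45},
    {"xyz": [12,0,0],"roll": 0,"grip": 45},
    {"xyz": [12,0,0],"roll": 0,"grip": 45},
    {"xyz": [12,0,0],"roll": 0,"grip": 45},
  ],
)

```text
time_s: 8.27
position: [0.6303, -0.0343, 0.0204]
tcp_rot: [[-0.042, 0.999, 0.004], [0.999, 0.042, -0.002], [-0.002, 0.004, -1.0]]
force: [0.5, -6.0, 3.9]
opening: 0.451
grasp_force: 3.0
```

```bash
python3 - <<'E'
from fit import *
s=bot.read_state();p=s["position"]
r=rackpose(np.array([p[0],p[1]+.0945,.043]));print(r);print(p,s["tcp_rot"],s["force"])
E
```

```text
((array([0.62448628, 0.0666316 , 0.00856995]), np.float64(1764.7764705882355)), {'scene': array([0.6243, 0.0669, 0.0861]), 'top': array([0.629 , 0.0726, 0.0027])})
[ 0.63030547 -0.03433383  0.02036231] [[-0.04204867  0.99910778  0.00394401]
 [ 0.99911254  0.04205793 -0.00229302]
 [-0.00245685  0.00384409 -0.99998959]] [ 0.49161158 -6.00557948  3.86371217]
```

Request:
move_arm(
  increments=[
    {"xyz": [10,0,0],"roll": 0,"grip": 45},
    {"xyz": [10,0,0],"roll": 0,"grip": 45},
    {"xyz": [10,0,0],"roll": 0,"grip": 45},
    {"xyz": [7,0,0],"roll": 0,"grip": 45},
    {"xyz": [4,0,0],"roll": 0,"grip": 45},
  ],
)

```text
time_s: 8.88
position: [0.6273, 0.0072, 0.0188]
tcp_rot: [[-0.042, 0.999, 0.001], [0.999, 0.042, -0.0], [-0.0, 0.001, -1.0]]
force: [0.7, -5.4, 3.0]
opening: 0.449
grasp_force: 2.6
```

Request:
move_arm(
  increments=[
    {"xyz": [3,0,0],"roll": 0,"grip": 45},
    {"xyz": [2,0,0],"roll": 0,"grip": 45},
  ],
)

```text
time_s: 9.05
position: [0.6271, 0.0115, 0.0188]
tcp_rot: [[-0.042, 0.999, 0.0], [0.999, 0.042, -0.001], [-0.001, 0.0, -1.0]]
force: [0.1, -5.3, 2.0]
opening: 0.45
grasp_force: 2.7
```

```bash
python3 - <<'E'
from fit import *
p,d=bot.capture("scene");cv2.imwrite("pics/s1.png",cv2.resize(p[150:330,220:460][...,::-1],None,fx=3,fy=3,interpolation=cv2.INTER_CUBIC))
E
```

```text
(no output)
```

View pics/s1.png

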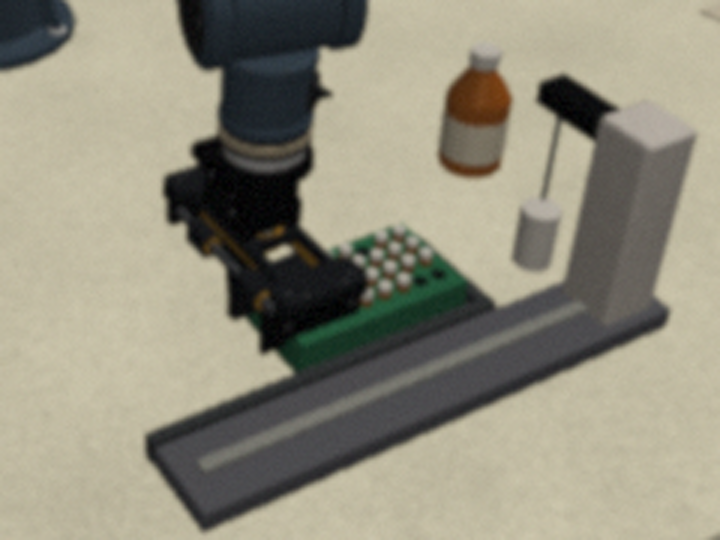

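The rack's left end is nearly at the short bar (470,290), there is a small gap to the long bar, and the fingers sit at the right end (265,330). I'll creep on until the force rises.

Request:
move_arm(
  increments=[
    {"xyz": [2,0,0],"roll": 0,"grip": 45},
    {"xyz": [2,0,0],"roll": 0,"grip": 45},
    {"xyz": [0,0,0],"roll": 0,"grip": 45},
  ],
)

```text
time_s: 9.35
position: [0.6275, 0.0124, 0.0188]
tcp_rot: [[-0.043, 0.999, 0.001], [0.999, 0.043, -0.005], [-0.005, 0.001, -1.0]]
force: [0.2, -13.0, 3.3]
opening: 0.452
grasp_force: 6.3
```

Request:
move_arm(
  increments=[
    {"xyz": [2,0,0],"roll": 0,"grip": 45},
    {"xyz": [1,0,0],"roll": 0,"grip": 45},
    {"xyz": [0,0,0],"roll": 0,"grip": 45},
  ],
)

```text
time_s: 9.6
position: [0.6275, 0.0125, 0.0189]
tcp_rot: [[-0.044, 0.999, 0.001], [0.999, 0.044, -0.008], [-0.009, 0.001, -1.0]]
force: [-1.0, -20.2, 2.5]
opening: 0.448
grasp_force: 10.3
```

Request:
move_arm(
  increments=[
    {"xyz": [-20,0,0],"roll": 0,"grip": 45},
    {"xyz": [-20,0,0],"roll": 0,"grip": 45},
    {"xyz": [0,0,-40],"roll": 0,"grip": 45},
    {"xyz": [0,0,-40],"roll": 0,"grip": 45},
    {"xyz": [26,-17,0],"roll": 0,"grip": 45},
  ],
)

```text
time_s: 10.02
position: [0.6192, -0.0003, 0.1048]
tcp_rot: [[-0.035, 0.999, 0.018], [0.999, 0.035, -0.003], [-0.003, 0.018, -1.0]]
force: [3.1, -0.0, 1.4]
opening: 0.451
grasp_force: 0.0
```

Request:
move_arm(
  increments=[
    {"xyz": [28,-18,0],"roll": 0,"grip": 45},
    {"xyz": [28,-18,0],"roll": 0,"grip": 45},
    {"xyz": [28,-18,0],"roll": 0,"grip": 45},
    {"xyz": [25,-18,0],"roll": 0,"grip": 45},
    {"xyz": [0,0,0],"roll": -0.121,"grip": 100},
  ],
)

```text
time_s: 10.43
position: [0.5265, 0.1149, 0.0976]
tcp_rot: [[-0.166, 0.986, -0.01], [0.986, 0.166, 0.003], [0.005, -0.009, -1.0]]
force: [-0.3, -0.4, -1.0]
opening: 0.478
grasp_force: 0.0
```

Request:
move_arm(
  increments=[
    {"xyz": [0,0,0],"roll": -0.121,"grip": 100},
    {"xyz": [0,0,0],"roll": -0.121,"grip": 100},
    {"xyz": [0,0,0],"roll": -0.121,"grip": 100},
    {"xyz": [0,0,0],"roll": -0.121,"grip": 100},
    {"xyz": [0,0,0],"roll": -0.121,"grip": 100},
  ],
)

```text
time_s: 10.85
position: [0.5324, 0.111, 0.098]
tcp_rot: [[-0.698, 0.716, -0.003], [0.716, 0.698, 0.002], [0.003, -0.001, -1.0]]
force: [-0.3, -0.7, 0.9]
opening: 0.82
grasp_force: 0.0
```

Request:
move_arm(
  increments=[
    {"xyz": [0,0,0],"roll": -0.121,"grip": 100},
    {"xyz": [0,0,0],"roll": -0.121,"grip": 100},
    {"xyz": [0,0,0],"roll": -0.121,"grip": 100},
    {"xyz": [0,0,0],"roll": -0.121,"grip": 100},
    {"xyz": [0,0,0],"roll": -0.121,"grip": 100},
  ],
)

```text
time_s: 11.27
position: [0.5325, 0.1109, 0.098]
tcp_rot: [[-0.981, 0.192, -0.003], [0.192, 0.981, 0.002], [0.003, 0.001, -1.0]]
force: [-0.8, -0.0, 0.7]
opening: 0.995
grasp_force: 0.0
```

Request:
move_arm(
  increments=[
    {"xyz": [0,0,0],"roll": -0.121,"grip": 100},
    {"xyz": [0,0,0],"roll": -0.121,"grip": 100},
    {"xyz": [0,0,0],"roll": 0,"grip": 100},
  ],
)

```text
time_s: 11.52
position: [0.5326, 0.1107, 0.098]
tcp_rot: [[-0.999, -0.045, -0.002], [-0.045, 0.999, 0.002], [0.002, 0.002, -1.0]]
force: [0.7, 0.5, 0.4]
opening: 0.999
grasp_force: 0.0
```

```bash
python3 - <<'E'
from fit import *
s=bot.read_state();p=s["position"]
r=rackpose(np.array([.625,.11,.043]));print(r);print(p,s["tcp_rot"],s["force"])
E
```

```text
((array([0.62679229, 0.108919  , 0.03065453]), np.float64(459.4274509803921)), {'scene': array([0.6229, 0.1099, 0.0638]), 'top': array([0.6283, 0.109 , 0.0255])})
[0.53263411 0.11074233 0.09801443] [[-0.9990007  -0.0446261  -0.00247234]
 [-0.04463012  0.99900231  0.00159427]
 [ 0.00239873  0.00170301 -0.99999567]] [0.70145639 0.48993257 0.35067809]
```

Request:
move_arm(
  increments=[
    {"xyz": [0,0,40],"roll": 0,"grip": 100},
    {"xyz": [0,0,30],"roll": 0,"grip": 100},
    {"xyz": [0,0,9],"roll": 0,"grip": 100},
    {"xyz": [-14,0,0],"roll": 0,"grip": 100},
    {"xyz": [-12,0,0],"roll": 0,"grip": 100},
  ],
)

```text
time_s: 12.13
position: [0.5588, 0.111, 0.0186]
tcp_rot: [[-0.999, -0.042, -0.004], [-0.042, 0.999, 0.0], [0.004, 0.0, -1.0]]
force: [1.1, 0.3, 1.3]
opening: 0.998
grasp_force: 0.0
```

Request:
move_arm(
  increments=[
    {"xyz": [-5,0,0],"roll": 0,"grip": 100},
    {"xyz": [-4,0,0],"roll": 0,"grip": 100},
    {"xyz": [-4,0,0],"roll": 0,"grip": 100},
    {"xyz": [-3,0,0],"roll": 0,"grip": 100},
    {"xyz": [-2,0,0],"roll": 0,"grip": 100},
  ],
)

```text
time_s: 12.55
position: [0.5714, 0.1115, 0.0196]
tcp_rot: [[-0.999, -0.043, -0.013], [-0.043, 0.999, -0.001], [0.013, -0.0, -1.0]]
force: [-9.4, -1.7, 7.2]
opening: 0.997
grasp_force: 4.7
```

Request:
move_arm(
  increments=[
    {"xyz": [-2,0,0],"roll": 0,"grip": 100},
    {"xyz": [-2,0,0],"roll": 0,"grip": 100},
    {"xyz": [0,0,0],"roll": 0,"grip": 100},
  ],
)

```text
time_s: 12.8
position: [0.5765, 0.1117, 0.0196]
tcp_rot: [[-0.999, -0.043, -0.01], [-0.043, 0.999, -0.0], [0.01, 0.0, -1.0]]
force: [-5.2, -0.7, 2.9]
opening: 1.001
grasp_force: 3.1
```

Request:
move_arm(
  increments=[
    {"xyz": [-2,0,0],"roll": 0,"grip": 100},
    {"xyz": [-2,0,0],"roll": 0,"grip": 100},
    {"xyz": [0,0,0],"roll": 0,"grip": 100},
  ],
)

```text
time_s: 13.05
position: [0.5797, 0.1118, 0.0196]
tcp_rot: [[-0.999, -0.043, -0.012], [-0.043, 0.999, -0.001], [0.012, -0.0, -1.0]]
force: [-7.7, -2.0, 5.8]
opening: 1.0
grasp_force: 4.2
```

Request:
move_arm(
  increments=[
    {"xyz": [-2,0,0],"roll": 0,"grip": 100},
    {"xyz": [0,0,0],"roll": 0,"grip": 100},
  ],
)

```text
time_s: 13.22
position: [0.5796, 0.1118, 0.0196]
tcp_rot: [[-0.999, -0.043, -0.017], [-0.043, 0.999, -0.001], [0.017, -0.0, -1.0]]
force: [-11.1, -2.4, 8.8]
opening: 0.999
grasp_force: 5.6
```

Request:
move_arm(
  increments=[
    {"xyz": [-2,0,0],"roll": 0,"grip": 100},
    {"xyz": [-2,0,0],"roll": 0,"grip": 100},
    {"xyz": [0,0,0],"roll": 0,"grip": 100},
  ],
)

```text
time_s: 13.47
position: [0.5796, 0.1119, 0.0196]
tcp_rot: [[-0.999, -0.044, -0.025], [-0.044, 0.999, -0.001], [0.025, -0.0, -1.0]]
force: [-17.1, -3.5, 14.1]
opening: 0.998
grasp_force: 8.7
```

Request:
move_arm(
  increments=[
    {"xyz": [20,0,0],"roll": 0,"grip": 100},
    {"xyz": [25,0,0],"roll": 0,"grip": 100},
    {"xyz": [25,0,0],"roll": 0,"grip": 100},
    {"xyz": [0,0,-40],"roll": 0,"grip": 100},
    {"xyz": [0,0,-40],"roll": 0,"grip": 100},
  ],
)

```text
time_s: 13.88
position: [0.5167, 0.1093, 0.0982]
tcp_rot: [[-0.999, -0.043, -0.01], [-0.043, 0.999, 0.0], [0.01, 0.001, -1.0]]
force: [1.2, 0.2, 0.5]
opening: 0.998
grasp_force: 0.0
```

Request:
move_arm(
  increments=[
    {"xyz": [20,-35,0],"roll": 0,"grip": 100},
    {"xyz": [10,-40,-10],"roll": 0,"grip": 100},
    {"xyz": [0,-40,0],"roll": 0,"grip": 100},
    {"xyz": [0,-40,0],"roll": 0,"grip": 100},
    {"xyz": [0,0,0],"roll": 0,"grip": 100},
  ],
)

```text
time_s: 14.3
position: [0.5008, -0.0528, 0.1107]
tcp_rot: [[-0.999, -0.037, 0.006], [-0.037, 0.999, -0.004], [-0.005, -0.004, -1.0]]
force: [1.3, -0.0, 0.6]
opening: 1.0
grasp_force: 0.0
```

```bash
python3 - <<'E'
from fit import *
s=bot.read_state();p=s["position"]
D=np.array([.681,.198,.0435])
r=rackpose(np.array([.637,.11,.043]));print(r);print(p,s["force"])
for q in [r[0][0],*r[1].values()]:
    c,sn=np.cos(D[2]),np.sin(D[2]);d=q[:2]-D[:2];print("dock",c*d[0]+sn*d[1],-sn*d[0]+c*d[1],q[2]-D[2])
a=bot.capture("scene")[0];cv2.imwrite("pics/s2.png",cv2.resize(a[170:310,260:440][...,::-1],None,fx=4,fy=4,interpolation=cv2.INTER_CUBIC))
a=bot.capture("top")[0];cv2.imwrite("pics/t2.png",cv2.resize(a[130:250,150:330][...,::-1],None,fx=4,fy=4,interpolation=cv2.INTER_CUBIC))
E
```

```text
((array([0.63773078, 0.10980595, 0.04760909]), np.float64(494.91372549019604)), {'scene': array([0.6324, 0.111 , 0.0886]), 'top': array([0.6378, 0.1095, 0.0371])})
[ 0.50082558 -0.0528171   0.11069083] [ 1.31741824 -0.0257071   0.61547161]
dock -0.047063524543731264 -0.08622900035444302 0.0041090907703035945
dock -0.05233733215150904 -0.08480426677510175 0.0451
dock -0.047007669844650636 -0.08653767373679701 -0.006399999999999996
```

View pics/s2.png

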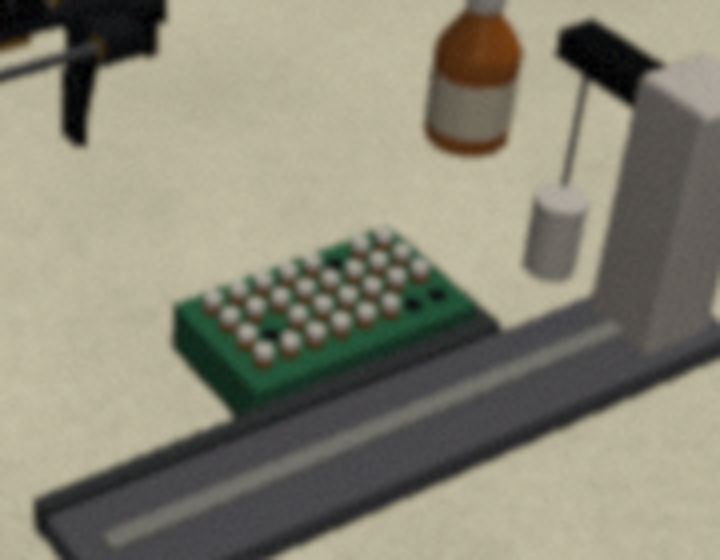

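View pics/t2.png

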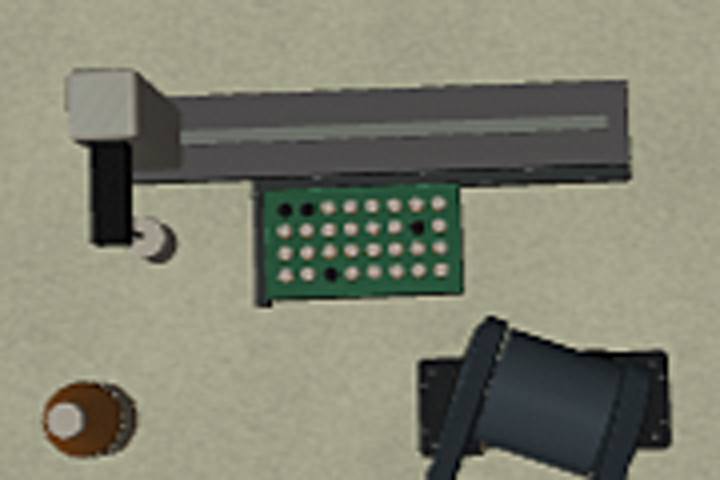

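Both pictures show the rack flush against both bars. In the top view its left end is at column 265 against the short bar, and its long side runs along row 185. The arm is clear and the bottle has not moved.

```bash
python3 -c "
from rig import bot
print(bot.hand_in())"
```

```text
the job is handed in; nothing more can be done
None
```

I pushed the rack into the corner, flush against both stop bars as far as the cameras and push forces show, then moved the arm clear and handed the job in at about 14.6 s; no verdict came back.

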